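# Post the empty bottle through the recycling flap

## Robot

A 6-joint arm with a two-finger parallel gripper is mounted at the origin on the work surface. World frame = base frame: x ahead of the robot, y to its left, z up, the work surface at z = 0. Lengths are in m, angles in rad, forces in N, time in s.
With the tool pointing down it reaches from about 0.35 to 0.975 m from the base axis. Payload 7.1 kg.
Tool frame: the origin (TCP) lies at the very end of the fingers, on their centre line; the grasp point (between the pads) lies 19 mm behind it; z points along the fingers, y is the line along which they close (so a half turn about z gives the same grasp; the last joint's range is limited). The gripper opens to 88 mm and grips with 3 to 60 N. Pads are 20 mm wide; open, the fingers measure 115 mm over their backs; the gripper's body (75 mm by 178 mm) begins 61 mm behind the grasp point.
Start: joints at [-1.214, 0.423, 1.63, -0, 1.089, -0.019], TCP at [0.229, -0.581, 0.223] pointing down, gripper open.
Joint ranges: [-3, 3], [-0.9, 2.11], [0.09, 2.58], [-1.31, 4.45], [0.11, 2.69], [-2.54, 2.54]. Speed limits (rad/s): [2.39, 2.39, 3.01, 3.14, 3.14, 3.14].

## Interface

Orientations are given as a 3x3 rotation matrix whose columns are the frame's x, y, z axes.
In Python, from cell import env, imaging gives the robot as it stands.
- The arm moves only by the shell command python3 -m creep 'ROWS' [OPENING] [FORCE]. ROWS is JSON, a list of rows, each a list of 2 entries, a list of its own where there are three numbers: the shift along the tool's x, y, z in mm, then the turn about the tool's z in degrees. A call has 1 to 20 rows; each row is the pose to reach, as a shift and turn from the pose commanded when the call began, along the tool's axes at that moment; what a row does not reach only later rows make up. A row lasts 1/10 s, in which the tool goes at most 50 mm and 8.59 degrees, less where a joint would pass 70% of its speed; a pose out of reach is approached as far as the arm can. A call with a gripper value outside its range is refused whole. OPENING is the finger opening in mm, from 0 to 87.8, set as the call begins (- or left out, the last holds). The fingers move at their own pace and stop on an object; FORCE is the grip in N (left out, the last holds). Time passes only in rows, so rows that repeat a pose let the fingers close. It gives the time, the measured TCP pose, the force, the opening and the grip force at its end, in the units of the state.
- env.observe(): the state, without advancing time (a new reading comes with each control period).
- imaging.grab_frame(name): name is "scene" or "top" or "wrist"; returns a dict with "img" (400x640x3 uint8, blue, green, red), "fov_y" (degrees; the focal length in pixels is half the picture's height over the tangent of half this angle, whatever the lens; pixels are square), "cx", "cy" (the principal point, pixels), "R" (3x3) and "t" (3): a world point X has camera coordinates R X + t; the wrist camera has in their place "T_tool_cam" (4x4, takes a point from camera to tool coordinates, whose origin is the TCP and whose axes are the flange's). Camera axes: x right, y down, z forward; pixel columns grow to the right and rows downward; lengths in m; the calibration is good to about 2 mm. A picture is of the moment at which its call begins: read the wrist's pose just before it. There is no depth.
- env.job_done(): hands the job in; it is judged then, once.
The state is a dict: "time": time; "joint_positions": joint angles; "qd": joint speeds; "joint_torque": joint torques, N m; "ee_pos": TCP position; "tcp_rot": TCP orientation; "ft_force": force on the tool from outside, world axes, zero at the start; "wrist_torque": the same for the moment, N m; "opening": finger opening in m; "grasp_force": force on a finger pad.
Only numpy, scipy, OpenCV 4.12 (cv2) and the standard library are available. Lean on these libraries where they do the work, as an engineer would, in place of code of your own. Each camera call takes 0.05 s, during which the arm holds its last target. There are 200 camera calls.

## Task

Clear the empty blue bottle off the marble ledge: push it along the ledge, cap first, through the green sprung flap of the clear recycling box at the ledge's end, so that it drops right inside and the flap swings shut behind it. Do not pick the bottle up, and leave the other toiletries on the ledge where they are.

Things in the scene. Friction and masses are not known exactly. Their poses are not given: they have to be found in the camera images.
- bottle_center (a point): Empty flat blue plastic bottle with a white twist cap, lying flat on the ledge: 150 long overall x 70 wide x 42 thick (mm), 120 to 220 g, rigid. The point is its centre, 21 mm above its underside; x runs along it towards the cap, z up. The blue body spans x = -75 to +47, the 34 mm round cap reaches x = +75. It starts with the cap towards the flap, within 0.25 rad
- bottle_nose (a point): Centre of the bottle's cap face, 75 mm ahead of its centre
- bottle_tail (a point): Centre of the bottle's flat tail face (70 wide x 42 high), 75 mm behind its centre; axes as the bottle's
- bin: Fixed recycling box of clear plastic with a white front frame, 225 long x 200 wide x 230 high (mm), closed on top, walls 4 mm. Origin on the work surface under the middle of its outer front face; x points level into the box (the way to push), y across, z up. Its yaw is that of the ledge
- sill (a point): Middle of the sill of the box's front opening, at the outer face. The opening is 170 wide (85 each side) and 74 high, its sill 2 mm below the ledge top. Right behind the 4 mm thick sill a slick white chute falls away at 38 degrees to the floor, so a bottle pushed with its middle some 40 mm past the sill tips and slides down inside by itself
- flap (a joint): Swing of the green flap (166 wide, 70 high, 3 mm thick) filling the opening, hinged along its top edge 213 mm above the work surface, 8 mm inside the front face. 0 = hanging shut; grows as it swings into the box, to 1.45 rad; it cannot swing outwards. A light spring shuts it: about 0.1 N at the lower edge to start, under 1 N wide open
- flap_edge (a point): Middle of the flap's lower edge
- ledge: Fixed white marble slab 620 x 350 x 30 mm on a tiled plinth, top 140 mm above the work surface. Origin on the work surface below its end edge at the box (2 mm gap); x points along the ledge to the box, y to the robot's side. The slab spans x = -620 to 0, y = -220 to +130. The bottle's lane is about y = 0 to 40; other toiletries lie on the far strip, y below -95
- soap_dish: Bystander: ribbed steel soap dish 120 x 85 x 20 mm on the far strip of the ledge; origin under its centre
- tin: Bystander: square aluminium box 78 x 78 mm with a round screw lid, 54 mm high, on the far strip; origin under its centre
- brush_case: Bystander: transparent toothbrush case 190 x 28 x 22 mm, on the far strip; origin under its centre, x along it
- scraper: Bystander: bamboo tongue scraper 160 x 30 x 6 mm lying on the ledge; origin 80 mm from each end, underside

How it is judged:
By the outcome, as a careful person would: the job done as asked, in the order asked, and still so for the second after the job is handed in, with the robot touching nothing.
It also fails if it takes over 38 s, if anything falls off the work surface, if the arm or the gripper's body presses on something with over 40 N, if the wrist force passes 120 N, or if a joint passes its speed limit or range.

## Working session

There is one attempt and no reset: what is moved stays moved. The work goes in short steps, Python scripts to look and compute and a shell command to move; the robot and the scene stay as the last step left them, time stands still between calls to the robot, and variables do not carry over. Pictures are saved under pics/ and viewed, at most 10 in all, crops included, and the job is handed in when it is done.

```bash
mkdir -p pics; ls
python3 - <<'E'
from cell import env, imaging
import cv2,numpy as np,pickle
s=env.observe();print(s['time'],s['ee_pos'],np.round(s['tcp_rot'],3),s['opening'])
F={}
for n in("scene","top"):
    f=imaging.grab_frame(n);F[n]=f;cv2.imwrite(f'pics/{n}0.png',f['img']);print(n,f['fov_y'],f['cx'],f['cy'],np.round(-np.array(f['R']).T@f['t'],3),np.round(f['R'],2).tolist())
pickle.dump(F,open('f0.pkl','wb'))
E
```

```text
pics
0.0 [ 0.22921189 -0.58085669  0.22192443] [[ 0.93   0.367 -0.001]
 [ 0.367 -0.93   0.001]
 [ 0.    -0.002 -1.   ]] 0.08769022407662592
scene 51.4061698222586 315.0005527575082 198.75589051208175 [0.953 0.448 0.649] [[-0.81, 0.59, -0.01], [0.37, 0.5, -0.78], [-0.45, -0.64, -0.63]]
top 47.76865379191499 323.71711460577563 193.01571974934146 [ 0.47  -0.059  1.   ] [[0.03, -1.0, -0.01], [-0.99, -0.03, -0.15], [0.15, 0.01, -0.99]]
```

View pics/top0.png

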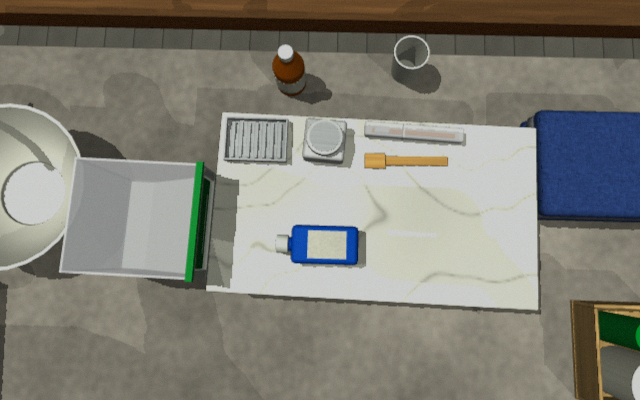

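View pics/scene0.png

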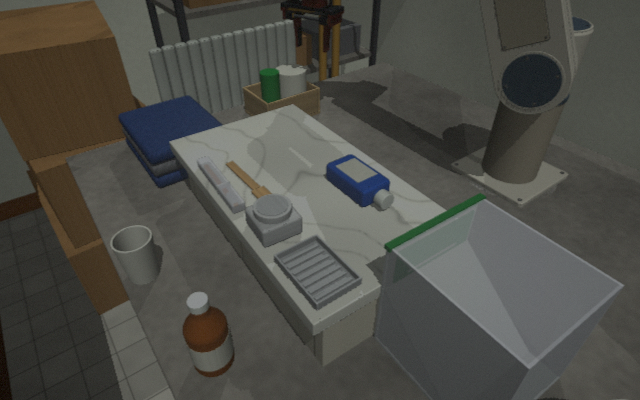

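The top view shows the box at left with its green flap and frame edge at about (200,220). The ledge corners are about (222,112), (537,128), (538,309) and (207,290). The blue bottle is at about (325,245) with its white cap at (282,243), pointing at the flap. The scene view agrees.

```bash
cat > h.py <<'E'
import numpy as np,cv2
def ray(f,uv,z):
    fl=200/np.tan(np.radians(f['fov_y'])/2);R=np.array(f['R']);c=-R.T@np.array(f['t'])
    d=R.T@np.array([(uv[0]-f['cx'])/fl,(uv[1]-f['cy'])/fl,1.]);return c+d*(z-c[2])/d[2]
def pix(f,X):
    fl=200/np.tan(np.radians(f['fov_y'])/2);p=np.array(f['R'])@X+np.array(f['t']);return p[:2]/p[2]*fl+[f['cx'],f['cy']]
def bottle(f,z=.182):
    h=cv2.cvtColor(f['img'],cv2.COLOR_BGR2HSV);m=cv2.inRange(h,(105,150,50),(130,255,255));m[:, 480:]=0
    cs,_=cv2.findContours(m,0,2)
    if not cs: return None
    c=max(cs,key=cv2.contourArea)
    P=np.array([ray(f,p[0],z)[:2]*1000 for p in c],np.float32)
    return cv2.minAreaRect(P),cv2.contourArea(c)
E
python3 - <<'E'
import pickle,cv2;from h import *
F=pickle.load(open('f0.pkl','rb'));f=F['top']
for p in[(222,112),(537,128),(538,309),(207,290)]:print('ledge',np.round(ray(f,p,.14)*1000))
for z in(.182,.165):print('body',bottle(f,z))
print('cap',[np.round(ray(f,p,.161)*1000) for p in[(275,243),(289,243)]])
h=cv2.cvtColor(f['img'],cv2.COLOR_BGR2HSV);m=cv2.inRange(h,(45,120,40),(75,255,255));m[:,300:]=0
c=max(cv2.findContours(m,0,2)[0],key=cv2.contourArea);b=cv2.boxPoints(cv2.minAreaRect(c));print(b)
print('green',[np.round(ray(f,p,.22)*1000) for p in b])
# robust ledge near edge & box-end edge by fit of white mask
g=f['img'].min(2);
for u in (260,350,440,520):
    col=g[270:330,u].astype(int);print(u,270+np.argmin(np.diff(col)),end=' ')
E
```

```text
ledge [755. 159. 140.]
ledge [ 737. -461.  140.]
ledge [ 392. -448.  140.]
ledge [409. 167. 140.]
body (((498.6347351074219, -47.83845520019531), (124.90718078613281, 67.26475524902344), 89.5861587524414), 2412.5)
body (((499.2196960449219, -47.613216400146484), (127.50382995605469, 68.66313171386719), 89.58616638183594), 2412.5)
cap [array([499.,  41., 161.]), array([500.,  15., 161.])]
[[183.9102  280.89   ]
 [195.97978 161.29153]
 [205.01619 162.20346]
 [192.94661 281.80194]]
green [array([429., 186., 220.]), array([637., 180., 220.]), array([636., 163., 220.]), array([428., 170., 220.])]
260 294 350 299 440 304 520 308
```

```bash
python3 -m creep '[[[0,0,-40],0],[[0,0,-70],0],[[40,-30,-70],-7],[[75,-57,-70],-14],[[110,-84,-70],-21],[[145,-110,-70],-28],[[180,-137,-70],-35],[[215,-163,-70],-42],[[250,-190,-70],-49],[[285,-217,-70],-56],[[320,-243,-70],-62],[[355,-270,-70],-67.5],[[390,-297,-60],-67.5],[[415,-316,-40],-67.5],[[415,-316,-20],-67.5],[[415,-316,0],-67.5],[[415,-316,0],-67.5],[[415,-316,0],-67.5]]' 35 20
python3 - <<'E'
from cell import env, imaging
import cv2,numpy as np
from h import *
s=env.observe();print(s['time'],s['ee_pos'],np.round(s['tcp_rot'],3),s['opening'],s['ft_force'])
f=imaging.grab_frame('top');print(bottle(f));cv2.imwrite('pics/top1.png',f['img'])
w=imaging.grab_frame('scene');cv2.imwrite('pics/s1.png',w['img'])
E
```

```text
time: 1.9
ee_pos: [0.4993, -0.1351, 0.2227]
tcp_rot: [[0.017, 1.0, -0.001], [1.0, -0.017, 0.0], [0.0, -0.001, -1.0]]
ft_force: [-0.2, -0.1, 0.5]
opening: 0.0351
grasp_force: 0.0
1.9 [ 0.499279   -0.13511085  0.22267209] [[ 0.017  1.    -0.001]
 [ 1.    -0.017  0.   ]
 [ 0.    -0.001 -1.   ]] 0.03505745268322875 [-0.17607856 -0.13762794  0.47165343]
(((498.52685546875, -32.77954864501953), (94.7879409790039, 67.4189453125), 89.80587768554688), 771.5)
```

View pics/s1.png

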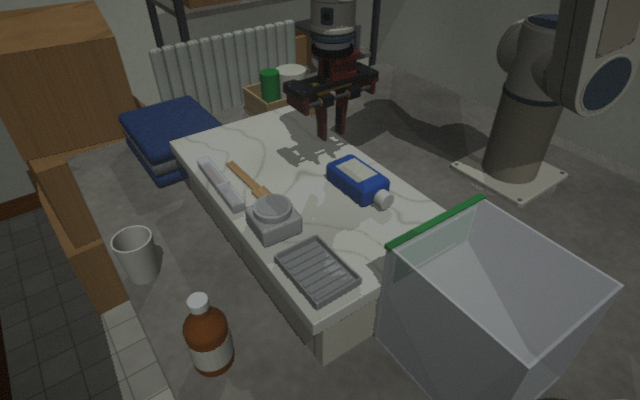

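The scene shows the gripper over the ledge behind the bottle's tail, with the fingers at about (332,135) and the bottle undisturbed at (360,180). Next I go down and start pushing.

```bash
python3 -m creep '[[[0,0,25],0],[[0,0,50],0],[[0,0,64],0],[[0,0,64],0],[[8,0,64],0],[[14,0,64],0],[[20,0,64],0],[[28,1,64],0],[[36,2,64],0],[[44,3,64],0],[[52,4,64],0],[[60,5,64],0],[[68,6,64],0],[[76,7,64],0],[[84,8,64],0],[[92,9,64],0],[[98,10,64],0],[[98,10,64],0]]'
python3 - <<'E'
from cell import env, imaging
import cv2,numpy as np
f=imaging.grab_frame('top');cv2.imwrite('pics/top2.png',f['img'][80:330,50:450])
w=imaging.grab_frame('scene');cv2.imwrite('pics/s2.png',w['img'])
a=cv2.hconcat([cv2.resize(f['img'][100:300,50:450],(400,200)),w['img'][100:300,220:620]]);cv2.imwrite('pics/m2.png',a)
E
```

```text
time: 3.8
ee_pos: [0.5111, -0.0363, 0.1585]
tcp_rot: [[0.016, 1.0, -0.0], [1.0, -0.016, 0.001], [0.001, -0.0, -1.0]]
ft_force: [0.8, 0.6, -0.4]
opening: 0.035
grasp_force: 0.0
```

View pics/m2.png

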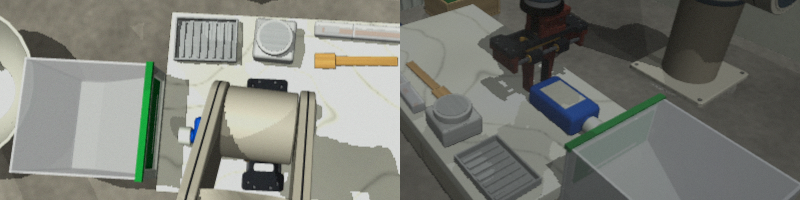

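The bottle is still square to the ledge and moving with the fingers. In the left half its cap is at (183,134), facing the flap's middle. I continue through the flap.

```bash
python3 -m creep '[[[8,1,0],0],[[16,2,0],0],[[24,3,0],0],[[32,4,0],0],[[40,5,0],0],[[48,6,0],0],[[56,7,0],0],[[64,8,0],0],[[72,9,0],0],[[80,10,0],0],[[88,11,0],0],[[96,12,0],0],[[104,13,0],0],[[110,14,0],0],[[110,14,0],0]]'
python3 - <<'E'
from cell import env, imaging
import cv2,numpy as np
f=imaging.grab_frame('top')
w=imaging.grab_frame('scene')
a=cv2.hconcat([f['img'][100:300,50:450],w['img'][100:300,220:620]]);cv2.imwrite('pics/m3.png',a)
E
```

```text
time: 5.4
ee_pos: [0.5272, 0.0734, 0.1587]
tcp_rot: [[0.016, 1.0, 0.0], [1.0, -0.016, 0.0], [0.0, 0.0, -1.0]]
ft_force: [0.4, 1.1, -0.5]
opening: 0.035
grasp_force: 0.0
```

View pics/m3.png

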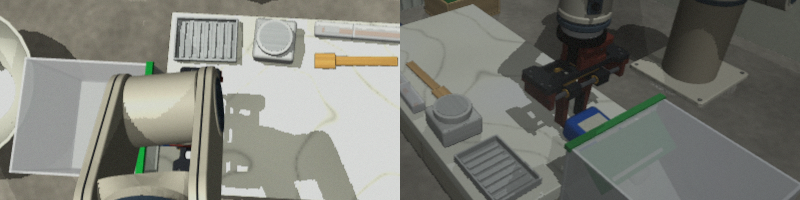

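The nose is through the flap and the fingers are behind the tail, at about (560,110) in the right half. I push on to the tipping point, rising 4 mm for clearance over the box lid.

```bash
python3 -m creep '[[[8,1,-1],0],[[16,1,-2],0],[[24,2,-3],0],[[32,2,-4],0],[[40,3,-4],0],[[48,3,-4],0],[[55,3,-4],0],[[61,3,-4],0],[[61,3,-4],0],[[61,3,-4],0],[[61,3,-4],0]]'
python3 - <<'E'
from cell import env, imaging
import cv2,numpy as np
f=imaging.grab_frame('top')
w=imaging.grab_frame('scene')
a=cv2.hconcat([f['img'][100:340,50:450],w['img'][120:360,240:640]]);cv2.imwrite('pics/m4.png',a)
E
```

```text
time: 6.6
ee_pos: [0.5309, 0.1332, 0.1626]
tcp_rot: [[0.017, 1.0, -0.0], [1.0, -0.017, -0.0], [-0.0, -0.0, -1.0]]
ft_force: [0.6, -0.7, 0.5]
opening: 0.0352
grasp_force: 0.0
```

View pics/m4.png

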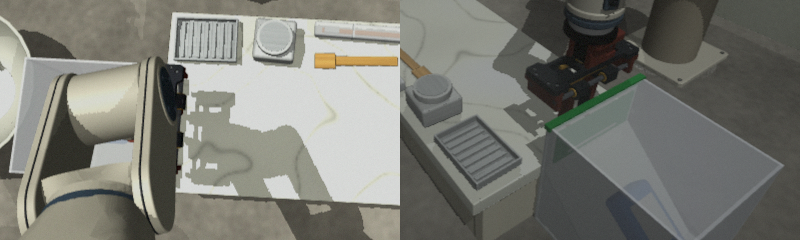

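The bottle shows as a blue shape low inside the box, at about (630,200) in the right half. I back off and check the flap.

```bash
python3 -m creep '[[[-20,0,0],0],[[-50,0,0],0],[[-85,0,-10],0],[[-120,0,-40],0],[[-160,0,-80],0],[[-200,0,-90],0],[[-240,0,-90],0],[[-280,0,-90],0],[[-320,0,-90],0],[[-350,0,-90],0],[[-350,0,-90],0],[[-350,0,-90],0]]'
python3 - <<'E'
from cell import env, imaging
import cv2,numpy as np
f=imaging.grab_frame('top')
w=imaging.grab_frame('scene')
a=cv2.hconcat([cv2.resize(f['img'][130:300,50:250],(400,340)),cv2.resize(w['img'][180:400,380:640],(400,340))]);cv2.imwrite('pics/m5.png',a)
E
```

```text
time: 7.9
ee_pos: [0.5246, -0.2169, 0.2524]
tcp_rot: [[0.019, 1.0, -0.0], [1.0, -0.019, 0.001], [0.001, -0.0, -1.0]]
ft_force: [0.1, 0.2, -0.0]
opening: 0.035
grasp_force: 0.0
```

View pics/m5.png

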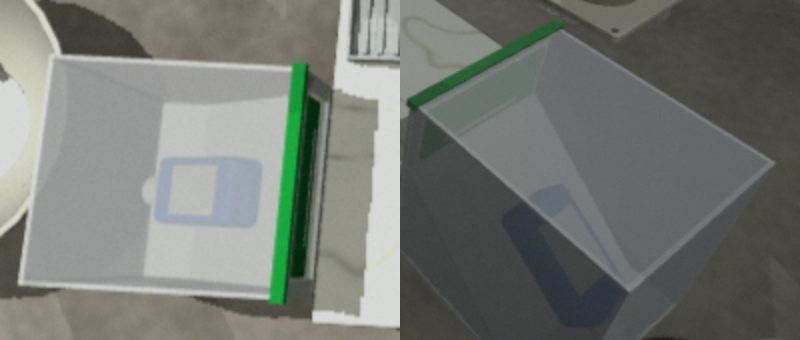

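The bottle lies inside on the chute, cap against the far wall, at (205,190) in the left half. The flap looks shut, as it was at the start, so I compare it with the first pictures.

Run:
```python
from cell import env, imaging
import cv2,numpy as np,pickle
F=pickle.load(open('f0.pkl','rb'))
for n,(r0,r1,c0,c1) in{'top':(155,285,183,215),'scene':(195,275,385,490)}.items():
    g=imaging.grab_frame(n)['img'];d=cv2.absdiff(g,F[n]['img']).max(2)
    print(n,d[r0:r1,c0:c1].mean(),(d[r0:r1,c0:c1]>30).sum())
    if n=='top': print('bystanders',(d[110:172,220:470]>40).sum())
    else:a=cv2.hconcat([cv2.resize(x[190:290,380:500],(396,330)) for x in(F[n]['img'],g)]);cv2.imwrite('pics/c.png',a)
```

```text
top 19.084375 510
bystanders 796
scene 4.5675 81
```

View pics/c.png

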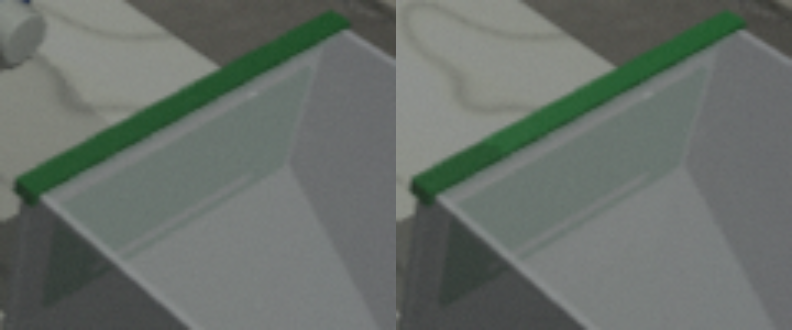

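The flap hangs exactly as it did at the start (right half, 60–310 rows), and the remaining differences between the pictures are shadows. I hand the job in.

```bash
python3 -c "
from cell import env
print(env.job_done())"
```

```text
the job is handed in; nothing more can be done
None
```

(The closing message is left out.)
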